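# Shut the curing box window, key it on and hold the key

## Task

Start the UV curing box on the desk: first slide its amber window fully shut by the black handle. Then take the red-headed key out of its wooden stand, push it into the keyhole on the box top, working it past the sticky pins until its collar sits on the metal plate, and turn it a quarter clockwise (seen from above). The switch springs back, so finish while still gripping the key and holding it turned; leave the timer, bottle and marker where they are.

Things in the scene. Friction and masses are not known exactly. Their poses are not given: they have to be found in the camera images.
- uv_box: White UV curing box fixed on the desk, 150 (x) x 240 (y) x 90 mm high; origin under its centre, x to its back, y to its left, z up; its front (-x) faces the robot, turned by up to 0.2 rad. The chamber is its right part (y -120 to 20 mm), the key switch is in the flat roof of its left part. The window track lies along the front, x -77 to -90 mm, its top at 85 mm.
- window (a joint): How far the amber window stands open, m: 0 fully shut, 0.1 fully open. It slides along the box's y axis, to the left (+y) to open and to the right (-y) to shut; about 6 N of friction, and it stays where it is left. Begins 0.06 to 0.1 open.
- window_grip (a point): Point to grip on the window's black handle, an upright square post 12 x 12 mm that stands above the front edge of the roof, from z = 85 to 135 mm; this point is on its axis at z = 118 mm. Axes as the box's. The post moves with the window.
- keyhole (a point): Centre of the keyhole at roof level (z = 90 mm), at x = 0, y = 70 mm of the box; axes as the box's. The slot in the fixed steel plate (36 mm square, 5 mm thick, flush with the roof) is 12 mm along the box's x and 6 mm along y, chamfer 1.5 mm. The cylinder below it has a slot of 11 x 5 mm, in line at rest. The plate lets the key turn only when it is fully home.
- lock (a joint): Turn of the lock cylinder, rad: 0 at rest, grows clockwise seen from above, stop at 1.62. A spring returns it (0.03 N m at rest, 0.14 N m at a quarter turn). The key has up to 0.15 rad of play in it. Two pairs of sprung, sticky pins, about 15 and 23 mm below the roof, grip the blade: roughly 5 to 20 N to push it in; small twists help.
- key_grip (a point): Centre of the key's red plastic head, the place to grip. The key stands upright, blade down, in its stand. Head 26 mm along x, 8 mm thick along y (grip across this), 31 mm tall (16 mm up and 15 mm down from here); a 14 x 6 mm stem below. z points up along the key, x along the blade's width. Blade 10 x 4 mm, rounded tip; half a turn round fits too. 45 g.
- key_collar (a point): Underside of the key's round steel collar (16 mm across), on the key's axis, 28 mm below key_grip; axes as the key's. The blade reaches 31 mm below it, the first 8 mm being a round neck. The collar rests on the stand at the start and on the steel plate when the key is fully home.
- key_stand: Fixed wooden block 50 x 50 x 36 mm, origin under its centre; the key stands in a slot in its top, 33 mm deep, the blade's width along the block's x.
- timer_mid (a point): Centre of a white timer 64 x 64 x 19 mm lying on the desk: leave alone.
- bottle_mid (a point): Centre of a small amber dropper bottle 30 mm across, 74 mm tall: leave alone.
- marker_mid (a point): Centre of a white and red marker lying on the desk, 132 mm long (its y axis), 12 mm thick: leave alone.

How it is judged (in metres and radians):
On the way, in this order (a step that is already met when the one before it is completed fails the run):
1. the window is shut (within 5 mm) (value of joint window below 0.005 m), for 0.2 s.
2. the key is fully home in the keyhole, not yet turned (value of joint window below 0.005 m and z of key_collar in the frame of keyhole below 0.0025 m and horizontal distance between key_collar and keyhole below 0.004 m and angle between key_grip's own z axis and vertical below 0.12 rad and value of joint lock below 0.4 rad), for 0.1 s.
3. the key, fully home, has turned the lock a quarter (value of joint window below 0.005 m and z of key_collar in the frame of keyhole below 0.0025 m and horizontal distance between key_collar and keyhole below 0.004 m and angle between key_grip's own z axis and vertical below 0.12 rad and value of joint lock above 1.25 rad), for 0.3 s.
At the end, for the whole second after the job is handed in: Window open by less than 5 mm; key upright, its collar within 2.5 mm of the plate and 4 mm of the keyhole's centre; lock turned more than 1.25 rad; the fingers still grip the key (over 2 N) (all of step 3 and contact force between the fingers and key above 2 N); the arm keeps its last pose, push and grip.
It fails at once if the timer is moved by more than 3 cm (distance of timer_mid from where it was at the start of the episode above 0.03 m).
It fails at once if the bottle is moved by more than 3 cm (distance of bottle_mid from where it was at the start of the episode above 0.03 m).
It fails at once if the marker is moved by more than 3 cm (distance of marker_mid from where it was at the start of the episode above 0.03 m).
It also fails if it takes over 64 s, if anything falls off the work surface, if the arm or the gripper's body presses on something with over 40 N, if the wrist force passes 120 N, or if a joint passes its speed limit or range.

## Robot

A 6-joint arm with a two-finger parallel gripper is mounted at the origin on a cart in front of the work surface, level with it; the furniture and walls round the work are solid. World frame = base frame: x ahead of the robot, y to its left, z up, the work surface at z = 0. Lengths are in m, angles in degrees, forces in N, time in s.
With the tool pointing down it reaches from about 0.325 to 0.85 m from the base axis. Payload 15.5 kg.
Tool frame: the origin (TCP) lies at the very end of the fingers, on their centre line; the grasp point (between the pads) lies arm.grip_depth behind it (arm.grip_depth is the distance from the TCP to the grasp point, in m); z points along the fingers, y is the line along which they close (so a half turn about z gives the same grasp; the last joint's range is limited). The gripper opens to 91 mm and grips with 3 to 60 N. Pads are 32 mm wide; open, the fingers measure 118 mm over their backs; the gripper's body (76 mm by 178 mm) begins 60 mm behind the grasp point.
Start: joints at [-78.925, 28.281, 77.091, -0, 74.628, -5.472], TCP at [0.178, -0.599, 0.214] pointing down, gripper open.
Joint ranges: [-166.48, 166.48], [-47.26, 123.95], [12.59, 153.08], [-70.14, 250.14], [6.76, 159.57], [-176.63, 176.63]. Speed limits (degrees/s): [108.29, 108.29, 147.25, 172.46, 172.46, 172.46].

## Interface

Orientations are given as a 3x3 rotation matrix whose columns are the frame's x, y, z axes.
In Python, from rig import arm gives the robot as it stands. Calls block until the motion is done:
- arm.move_to(position, orientation): joint-space move of the TCP to a pose.
- arm.move_l(position, orientation=None, feed=0.15): straight line of the TCP; orientation=None keeps the orientation; feed is the mean speed in m/s.
- arm.move_joints(angles): joint-space move.
- arm.grip(opening): finger opening in m; the grip force is fixed at half the most; returns when the fingers have stopped.
- arm.sleep(seconds).
- arm.solve_ik(position, orientation): joint angles nearest the present ones, or None.
- arm.snapshot(name): name is "scene" or "top"; returns the picture (420x560x3 uint8, red, green, blue); there is no depth.
- arm.get_calibration(name): a dict with "intrinsics" (3x3 intrinsics, pixels), "k1" (the pictures are not rectified: a ray, as slopes to the right and down, at radius r is drawn at 1 + k1 r^2 times it, then the intrinsics apply), "cam_to_world" (4x4, takes a point from camera to world coordinates). Camera axes: x right, y down, z forward; pixel columns grow to the right and rows downward; lengths in m; the calibration is good to about 2 mm. A picture is of the moment at which its call begins. get_calibration takes no time and is no camera call.
A pose or a line that the arm cannot do raises arm.Unreachable and nothing moves.
- arm.sign_off(): hands the job in; it is judged then, once.
Readings, each from a call of its own:
- arm.current_t(): time.
- arm.current_joint_positions(): joint angles.
- arm.current_dq(): joint speeds.
- arm.current_tau(): joint torques, N m.
- arm.current_ee_pos(): TCP position.
- arm.current_tool_rot(): TCP orientation.
- arm.current_force(): force on the tool from outside, world axes, zero at the start.
- arm.current_torque(): the same for the moment, N m.
- arm.current_width(): finger opening in m.
- arm.current_grasp_force(): force on a finger pad.
Only numpy, scipy, OpenCV 4.12 (cv2) and the standard library are available. Lean on these libraries where they do the work, as an engineer would, in place of code of your own. Each camera call takes 0.05 s, during which the arm holds its last target. There are 200 camera calls.

## Working session

There is one attempt and no reset: what is moved stays moved. The work goes in short steps, each a Python script; the robot and the scene stay as the last script left them, time stands still between calls to the robot, and variables do not carry over. Pictures are saved under pics/ and viewed, at most 10 in all, crops included, and the job is handed in when it is done.

```bash
ls; mkdir -p pics; python3 - <<'E'
from rig import arm
import cv2,numpy as np
for n in("scene","top"):
    im=arm.snapshot(n); cv2.imwrite(f"pics/{n}0.png",im[:,:,::-1]); c=arm.get_calibration(n); print(n,c)
print(arm.grip_depth,arm.current_t(),arm.current_tool_rot())
E
```

```text
pics
scene {'intrinsics': array([[471.47332998,   0.        , 272.56914531],
       [  0.        , 471.47332998, 206.7940672 ],
       [  0.        ,   0.        ,   1.        ]]), 'k1': -0.10677855312664764, 'cam_to_world': array([[ 0.56256238, -0.41959479,  0.71236493, -0.07285265],
       [-0.82642245, -0.30982767,  0.4701412 , -0.50586195],
       [ 0.02344157, -0.85319812, -0.52105994,  0.56162371],
       [ 0.        ,  0.        ,  0.        ,  1.        ]])}
top {'intrinsics': array([[468.81963352,   0.        , 271.32111367],
       [  0.        , 468.81963352, 204.34262466],
       [  0.        ,   0.        ,   1.        ]]), 'k1': -0.0430398413777383, 'cam_to_world': array([[ 0.00293849, -0.98082267,  0.19488009,  0.35052945],
       [-0.99967792, -0.00779375, -0.02415201, -0.09382644],
       [ 0.02520769, -0.19474635, -0.98052967,  1.03702856],
       [ 0.        ,  0.        ,  0.        ,  1.        ]])}
0.0188 0.1 [[ 9.58597818e-01  2.84763371e-01 -2.14933692e-04]
 [ 2.84763433e-01 -9.58597208e-01  1.08658407e-03]
 [ 1.03384504e-04 -1.10280237e-03 -9.99999387e-01]]
```

View pics/scene0.png

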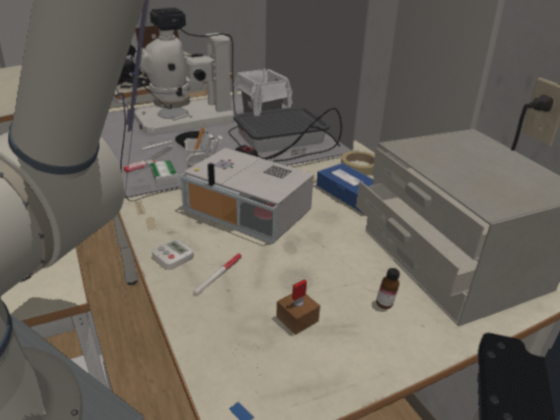

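View pics/top0.png

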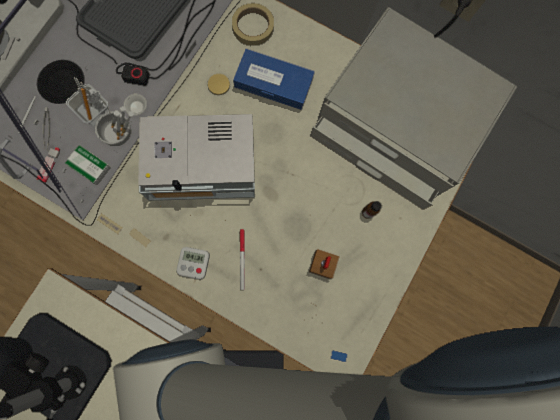

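The scene view shows the handle at (211,173), the stand at (298,308) and the red key head at (299,290). In the top view the box roof spans (139,115) to (255,190), the plate is at (164,149), the handle at (178,185) and the key at (325,263). I'll zoom in on these.

```bash
cat > h.py <<'E'
from rig import arm
import cv2,numpy as np
def ray(n,px):
    c=arm.get_calibration(n);K=c["intrinsics"]
    # k1 model: radius drawn = r(1+k1 r^2)
    p=cv2.undistortPoints(np.array([[px]],float),K,np.array([c["k1"],0,0,0.]),None,None)[0,0]
    T=c["cam_to_world"]; return T[:3,3],T[:3,:3]@np.array([p[0],p[1],1.])
def onz(n,px,z):
    o,d=ray(n,px); return o+d*(z-o[2])/d[2]
def tri(a,b):
    (o1,d1),(o2,d2)=ray("top",a),ray("scene",b)
    s=np.linalg.lstsq(np.c_[d1,-d2],o2-o1,rcond=None)[0]
    p,q=o1+s[0]*d1,o2+s[1]*d2; return (p+q)/2,np.linalg.norm(p-q)
def proj(n,P):
    c=arm.get_calibration(n);T=np.linalg.inv(c["cam_to_world"])
    return cv2.projectPoints(np.array([P],float),cv2.Rodrigues(T[:3,:3])[0],T[:3,3],c["intrinsics"],np.array([c["k1"],0,0,0.]))[0][0,0]
E
python3 - <<'E'
import cv2,numpy as np
t=cv2.imread("pics/top0.png");s=cv2.imread("pics/scene0.png")
f=lambda im,x,y,w,h,k:cv2.resize(im[y:y+h,x:x+w],None,fx=k,fy=k,interpolation=cv2.INTER_CUBIC)
A=f(t,130,105,133,100,6);cv2.imwrite("pics/c1.png",A)
B=np.hstack([f(t,300,240,50,50,8),f(s,272,274,50,62,8)[:400]]);cv2.imwrite("pics/c2.png",B)
E
```

```text
(no output)
```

View pics/c1.png

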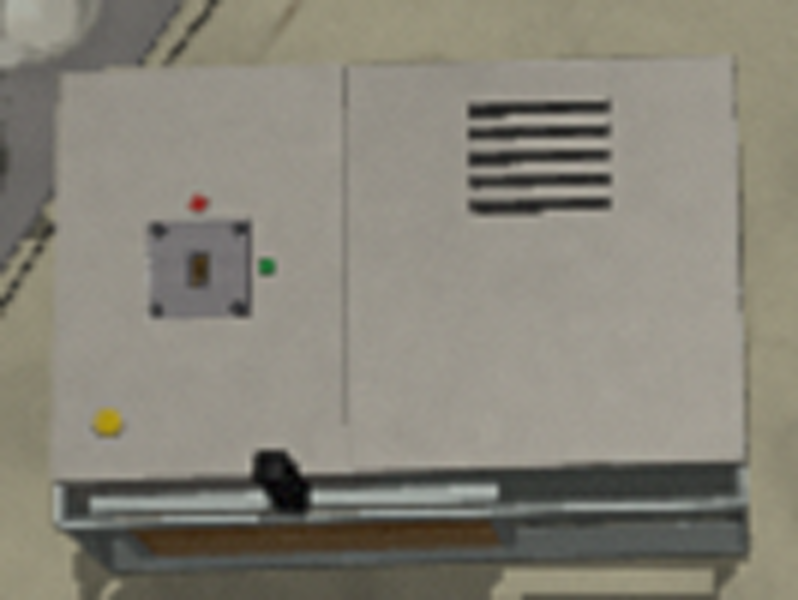

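View pics/c2.png

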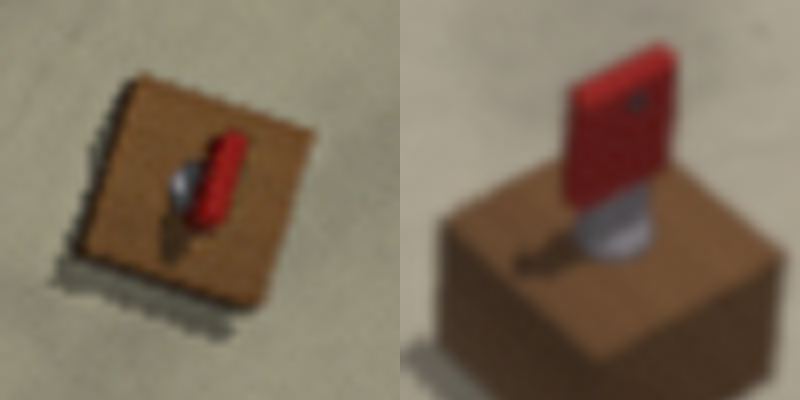

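The crops show:
- **Box (c1):** roof corners, a steel plate with its slot at (199,270), and the handle post from (270,462) at the top to (290,505) at the base.
- **Stand (c2):** the four corners of the stand top and the red head, whose long side runs along the block's x (up the picture, slightly right).

```bash
python3 - <<'E'
from h import *
g=lambda p,o,k:(np.array(p)+.5)/k-.5+o
np.set_printoptions(precision=4,suppress=True)
R=[onz("top",g(p,(130,105),6),.09)for p in((60,72),(735,56),(745,462),(52,480))]
print(np.array(R));print([np.linalg.norm(R[i]-R[i-1]) for i in range(4)])
y=(R[0]-R[1])+(R[3]-R[2]);yaw=np.arctan2(-y[0],y[1])
kh=onz("top",g((199,270),(130,105),6),.09); print("kh",kh,"yaw",yaw)
pl=[onz("top",g(p,(130,105),6),.09) for p in((150,220),(252,222),(250,318),(149,318))]
print("plate c",np.mean(pl,0))
c=np.mean(R,0);X=np.array([np.cos(yaw),np.sin(yaw),0]);Y=np.array([-X[1],X[0],0])
print("centre",c,"kh in box",(kh-c)@X,(kh-c)@Y, "kh from centre",c+.07*Y)
h=onz("top",g((270,462),(130,105),6),.135);print("handle",h,(h-c)@X,(h-c)@Y)
S=[onz("top",g(p,(300,240),8),.036) for p in((138,75),(315,130),(262,308),(82,255))]
print(np.array(S),[np.linalg.norm(S[i]-S[i-1]) for i in range(4)])
d=S[0]-S[3]+S[1]-S[2];print("stand",np.mean(S,0),"yaw",np.arctan2(d[1],d[0]))
# red head top ends
im=cv2.imread("pics/top0.png");q=cv2.cvtColor(im,cv2.COLOR_BGR2HSV)
m=(((q[...,0]<6)|(q[...,0]>174))&(q[...,1]>170)&(q[...,2]>70)).astype(np.uint8);m[:240]=0;m[290:]=0;m[:,:300]=0;m[:,350:]=0
print(m.sum(),cv2.minAreaRect(np.argwhere(m)[:,::-1].astype(np.float32)))
P=np.mean(S,0)+[0,0,.044];print("pred head top px",proj("top",P),proj("scene",P),"key grip px",proj("scene",P-[0,0,.016]))
print("scene head obs", g((625,73),(272-50,274),8), "grip", g((620,130),(222,274),8))
print("tri head top",tri(g((222,160),(300,240),8),g((625,73),(222,274),8)))
# collar/plate scene check
print(proj("scene",kh), proj("scene",h))
E
```

```text
[[ 0.7275  0.1647  0.09  ]
 [ 0.736  -0.0753  0.09  ]
 [ 0.5867 -0.0805  0.09  ]
 [ 0.5783  0.1585  0.09  ]]
[np.float64(0.14938332467255513), np.float64(0.2401814094001518), np.float64(0.1494442264578589), np.float64(0.2391030179007519)]
kh [0.6543 0.1115 0.09  ] yaw 0.03540920279965874
plate c [0.6546 0.1111 0.09  ]
centre [0.6571 0.0418 0.09  ] kh in box -0.0003394712927235503 0.06974309267136329 kh from centre [0.6546 0.1118 0.09  ]
handle [0.5741 0.0752 0.135 ] -0.08178588636088441 0.03624223476256052
[[ 0.4528 -0.2163  0.036 ]
 [ 0.4382 -0.2637  0.036 ]
 [ 0.391  -0.2484  0.036 ]
 [ 0.4048 -0.2007  0.036 ]] [np.float64(0.05043320584299452), np.float64(0.04952443301549136), np.float64(0.049635843399520145), np.float64(0.049691751864848845)]
stand [ 0.4217 -0.2323  0.036 ] yaw -0.3138650636038663
46 ((327.0282897949219, 261.6509704589844), (3.7087347507476807, 11.95036792755127), 15.94539737701416)
pred head top px [327.4238 261.9832] [298.7988 282.9832] key grip px [298.25   290.7429]
scene head obs [299.6875 282.6875] grip [299.0625 289.8125]
tri head top (array([ 0.4264, -0.232 ,  0.0773]), np.float64(0.0013733832793932218))
[222.4816 164.827 ] [210.5128 163.782 ]
```

All measured sizes agree with the given ones to about 1 mm, and the key's predicted pixels match the observed ones. Next I'll shut the window.

```bash
cat >> h.py <<'E'
np.set_printoptions(precision=4,suppress=True)
BY=0.0354; BX=np.array([np.cos(BY),np.sin(BY),0]); BYv=np.array([-BX[1],BX[0],0])
KH=np.array([.6545,.1114,.09]); HD=np.array([.5741,.0752,.118]); KEY=np.array([.4217,-.2323,.064]); KY=-0.314
def rot(yaw): # tool down, tool x at yaw+pi
    a=yaw+np.pi; x=np.array([np.cos(a),np.sin(a),0]); z=np.array([0,0,-1.]); return np.c_[x,np.cross(z,x),z]
G=arm.grip_depth
def tcp(p): return np.array(p)-[0,0,G]   # tcp for grasp point p
E
python3 - <<'E'
from h import *
R=rot(BY)
arm.move_to([.09,-.42,.30],arm.current_tool_rot())
arm.move_to([.48,.05,.28],R)
p=tcp(HD)
arm.move_to(p+[0,0,.08],R)
print(arm.current_t(),arm.current_joint_positions())
arm.move_l(p,R,.12); print(arm.current_force())
arm.grip(.0); print(arm.current_width(),arm.current_grasp_force(),arm.current_force())
arm.move_l(p-.055*BYv,R,.08); d=.055;print(arm.current_force()@BYv)
while d<.112:
    d+=.003; arm.move_l(p-d*BYv,R,.05); f=arm.current_force()@BYv; print(round(d,3),round(f,1))
    if abs(f)>16: break
print(arm.current_t(),arm.current_ee_pos(),p)
E
```

```text
3.775 [  1.5069  26.5914  86.2579  -0.0061  67.19   -90.4857]
[ 0.332   0.0825 -0.1404]
0.011761432396230887 29.999986588954926 [-1.7082  1.3186 -0.2298]
-5.179384191903857
0.058 1.6
0.061 3.5
0.064 2.6
0.067 1.6
0.07 2.5
0.073 3.6
0.076 3.0
0.079 3.6
0.082 2.3
0.085 2.8
0.088 12.0
0.091 36.1
9.6083 [ 0.5774 -0.0121  0.0992] [0.5741 0.0752 0.0992]
```

The window hit its stop at 87 mm of travel, which is within the 60–100 mm range. Next is the key, with a picture on the way to check the window.

```bash
python3 - <<'E'
from h import *
arm.grip(.035); arm.move_l(arm.current_ee_pos()+[0,0,.10],None,.2)
R=rot(KY);p=tcp(KEY)
arm.move_to(p+[0,0,.09],R)
s=arm.snapshot("scene"); t=arm.snapshot("top")
print(arm.current_joint_positions(),arm.current_ee_pos())
arm.grip(.03); arm.move_l(p+[0,0,.0],R,.12); print(arm.current_force())
arm.grip(0);print(arm.current_width(),arm.current_grasp_force(),arm.current_force(),arm.current_t())
s2=arm.snapshot("scene")
f=lambda im,x,y,w,h,k:cv2.resize(im[y:y+h,x:x+w],None,fx=k,fy=k,interpolation=cv2.INTER_CUBIC)
cv2.imwrite("pics/d1.png",np.hstack([f(s,165,130,160,120,2.5),f(s2,230,220,160,120,2.5)])[:,:,::-1])
E
```

```text
[ -35.837    22.9225  102.362     0.0107   54.6828 -107.9589] [ 0.4227 -0.2317  0.1353]
[ 0.2689  0.5086 -0.177 ]
0.007916472984454522 30.001164972782135 [ 0.037  -0.042   7.2449] 13.65
```

View pics/d1.png

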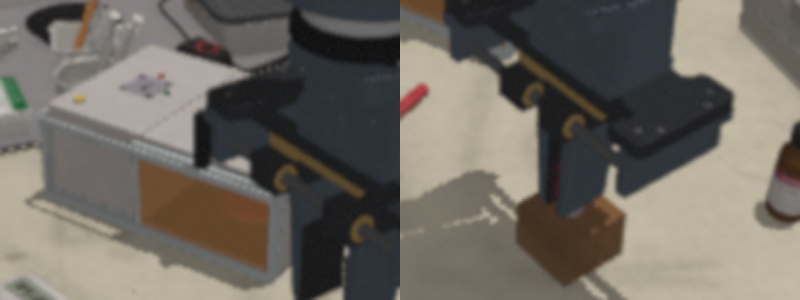

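The left crop shows the amber pane filling the chamber opening, so the window is shut. The right crop shows the key head between the fingers. Now I'll lift the key and carry it above the keyhole.

```bash
python3 - <<'E'
from h import *
q=arm.current_ee_pos()
arm.move_l(q+[0,0,.05],None,.12); print(arm.current_force(),arm.current_width())
arm.move_l(q+[0,0,.14],None,.25)
R=rot(BY);p=tcp(KH+[0,0,.028])
arm.move_to(p+[0,0,.09],R)
arm.move_l(p+[0,0,.045],R,.1); arm.sleep(.3)
print(arm.current_t(),arm.current_joint_positions(),arm.current_ee_pos()-p,arm.current_force(),arm.current_torque())
t=arm.snapshot("top");s=arm.snapshot("scene")
cv2.imwrite("pics/e_t.png",t[:,:,::-1]);cv2.imwrite("pics/e_s.png",s[:,:,::-1])
C=KH+[0,0,.045]
print("collar px",proj("scene",C),"tip",proj("scene",C-[0,0,.031]),"kh",proj("scene",KH))
f=lambda im,x,y,w,h,k:cv2.resize(im[y:y+h,x:x+w],None,fx=k,fy=k,interpolation=cv2.INTER_CUBIC)
cv2.imwrite("pics/e1.png",np.hstack([f(s,190,115,66,80,6),f(t,130,105,66,80,6)])[:,:,::-1])
E
```

```text
[-0.3356  0.3791 -1.0107] 0.007681278903797709
17.2083 [  4.5105  35.1881  75.6583  -0.0022  69.1089 -87.5203] [0.0002 0.     0.0455] [ 0.1545 -0.3173 -0.7993] [ 0.0804 -0.2066 -0.0258]
collar px [221.9717 146.3884] tip [222.3914 159.1645] kh [222.5794 164.8138]
```

View pics/e1.png

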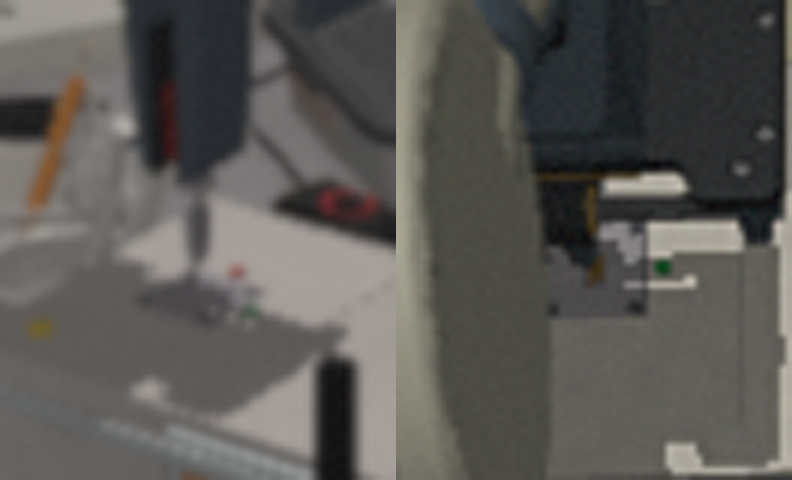

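The collar and tip in the scene crop are within about 1 px of the predicted pixels, so the key is over the slot. I'll lower it under force watch.

```bash
python3 - <<'E'
from h import *
R=rot(BY);p=tcp(KH+[0,0,.028])
h=.045
while h>.019:
    h-=.002; arm.move_l(p+[0,0,h],R,.04); f=arm.current_force(); print(round(h,3),f,arm.current_torque())
    if f[2]>8 or np.hypot(*f[:2])>8: break
print(arm.current_t(),arm.current_ee_pos()-p)
E
```

```text
0.043 [-0.2834  0.9497 -0.3507] [ 0.1061 -0.1232  0.0218]
0.041 [-0.3911  0.1385 -0.5835] [ 0.0477 -0.1143  0.0442]
0.039 [ 0.7087  0.6373 -0.5972] [ 0.0836 -0.0835  0.003 ]
0.037 [-0.1723  0.4472 -0.7567] [ 0.0706 -0.1538  0.0308]
0.035 [ 0.2787 -0.2847 -0.7057] [ 0.0904 -0.1285  0.0047]
0.033 [-0.3494  0.4092  0.8459] [ 0.1875 -0.1414  0.0195]
0.031 [-0.2182  0.1441  0.3921] [ 0.1064 -0.0959 -0.0354]
0.029 [-0.3246 -0.2256 -1.1208] [ 0.115  -0.1505  0.0255]
0.027 [ 0.0903  0.7895 -0.0121] [ 0.0903 -0.1145  0.0071]
0.025 [-0.9599 -0.2002  0.101 ] [ 0.0296 -0.1754 -0.0198]
0.023 [ 0.6225  0.2948 -0.4324] [ 0.0299 -0.1403 -0.0385]
0.021 [-0.182  -0.0423 -0.985 ] [ 0.0917 -0.1412 -0.0147]
0.019 [-0.6206 -0.3725 -0.5714] [ 0.0574 -0.1247  0.0066]
20.5583 [-0.0001 -0.      0.0188]
```

The blade is 12 mm into the slot with no side load. Now I'll work it past the pins with small twists.

```bash
python3 - <<'E'
from h import *
p=tcp(KH+[0,0,.028]); h=.019; sgn=1
while h>-.004:
    h-=.001; sgn=-sgn
    arm.move_l(p+[0,0,h],rot(BY+sgn*.05),.03); f=arm.current_force(); print(round(h,3),f,round(arm.current_torque()[2],3),round((arm.current_ee_pos()-p)[2],4))
    if f[2]>32 or np.hypot(*f[:2])>15: break
arm.move_l(p+[0,0,h],rot(BY),.03)
print(arm.current_t(),arm.current_ee_pos()-p,arm.current_force(),arm.current_width())
s=arm.snapshot("scene")
cv2.imwrite("pics/g1.png",cv2.resize(s[115:195,190:256],None,fx=6,fy=6,interpolation=cv2.INTER_CUBIC)[:,:,::-1])
E
```

```text
0.018 [-0.7126  1.135  -0.0724] -0.019 0.018
0.017 [ 0.512   1.5126 -0.3181] -0.031 0.0171
0.016 [0.2637 1.7609 0.2895] 0.005 0.0161
0.015 [ 0.9124  1.3052 -0.6182] 0.007 0.015
0.014 [ 0.2153  2.9372 -0.4192] 0.062 0.014
0.013 [ 2.0215  1.935  -1.3625] 0.001 0.0129
0.012 [ 1.1655  2.0383 -0.9067] 0.023 0.012
0.011 [ 0.4886  1.6873 -2.0584] 0.004 0.011
0.01 [1.3077 2.7135 0.0837] 0.013 0.01
0.009 [ 0.5512  2.8744 -0.2411] -0.059 0.009
0.008 [0.666  3.2786 1.1081] 0.002 0.0081
0.007 [1.1029 1.9619 0.277 ] 0.004 0.0069
0.006 [1.668  3.2516 0.2383] -0.024 0.006
0.005 [ 0.9002  3.5429 -0.7116] 0.036 0.0049
0.004 [ 1.2342  3.9688 -0.6911] -0.013 0.0039
0.003 [ 1.2518  3.9105 -0.7803] -0.033 0.0029
0.002 [ 0.7679  3.5558 -0.3335] -0.006 0.002
0.001 [1.9209 4.0772 0.676 ] 0.034 0.001
-0.0 [-0.0662  4.2394  5.1164] -0.015 0.0004
-0.001 [-2.3987  3.2918 15.8087] -0.003 0.0003
-0.002 [-4.7582  3.7395 25.034 ] -0.008 -0.0
-0.003 [-4.3954  2.7315 31.1198] 0.002 -0.0005
-0.004 [-5.1635  3.5481 35.0538] -0.056 -0.001
26.5583 [ 0.0016  0.0001 -0.001 ] [-5.4322  2.3267 34.2479] 0.007703235686576165
```

View pics/g1.png

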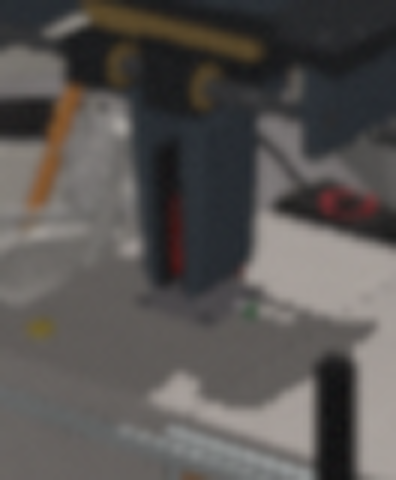

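The force rose only at the predicted home height, and the red head sits in the fingers as it did before, so the collar is on the plate. I'll ease the downward push and turn clockwise in steps.

```bash
python3 - <<'E'
from h import *
p=tcp(KH+[0,0,.028])+[0,0,-.0025]
arm.move_l(p,rot(BY),.03); arm.sleep(.3); print(arm.current_force(),arm.current_ee_pos()-p,arm.current_tool_rot()[:,2])
for a in np.arange(.1,1.61,.1):
    arm.move_l(p,rot(BY-a),.03)
    R=arm.current_tool_rot(); y=(BY+np.pi-np.arctan2(R[1,0],R[0,0])+.5)%(2*np.pi)-.5
    print(round(a,2),round(y,3),arm.current_force(),round(arm.current_torque()[2],3),round(arm.current_width(),4))
    if abs(arm.current_torque()[2])>1 or np.linalg.norm(arm.current_force())>60: break
print(arm.current_t(),arm.current_ee_pos()-p,arm.current_joint_positions())
s=arm.snapshot("scene")
t=arm.snapshot("top")
f=lambda im,x,y,w,h,k:cv2.resize(im[y:y+h,x:x+w],None,fx=k,fy=k,interpolation=cv2.INTER_CUBIC)
cv2.imwrite("pics/k1.png",np.hstack([f(s,190,115,66,80,6),f(t,130,105,66,80,6)])[:,:,::-1])
E
```

```text
[ 0.293   2.961  17.7614] [0.0011 0.     0.0016] [ 0.0029  0.0001 -1.    ]
0.1 0.103 [ 0.705   3.1761 17.0532] 0.005 0.008
0.2 0.203 [-0.2955  4.3276 16.813 ] -0.047 0.0075
0.3 0.303 [ 0.3524  5.3366 16.3982] 0.006 0.0077
0.4 0.403 [ 0.4828  4.6996 17.1246] 0.044 0.0079
0.5 0.503 [-0.5944  3.5487 16.7578] 0.03 0.0077
0.6 0.603 [ 0.6081  2.6976 15.7153] 0.021 0.0078
0.7 0.703 [-0.0209  2.3611 17.5773] 0.048 0.0076
0.8 0.803 [ 0.4119  2.4665 17.4162] 0.07 0.008
0.9 0.903 [-0.0224  2.2561 17.6965] 0.043 0.0079
1.0 1.003 [-0.1292  2.7496 17.7829] 0.081 0.0079
1.1 1.103 [-1.1148  1.2936 18.7703] 0.026 0.0079
1.2 1.203 [-1.3598  2.0734 18.6086] 0.035 0.0077
1.3 1.303 [-1.8856  0.4313 19.0822] 0.056 0.0081
1.4 1.403 [-2.0389  1.7207 19.3068] 0.103 0.0075
1.5 1.503 [-2.4415  1.585  19.9296] 0.06 0.0081
1.6 1.602 [-2.8676  1.6927 19.862 ] 0.108 0.0077
31.1583 [ 0.0008 -0.0002  0.0016] [ 4.5002 38.0929 78.0727 -0.0307 63.7111  4.3008]
```

View pics/k1.png

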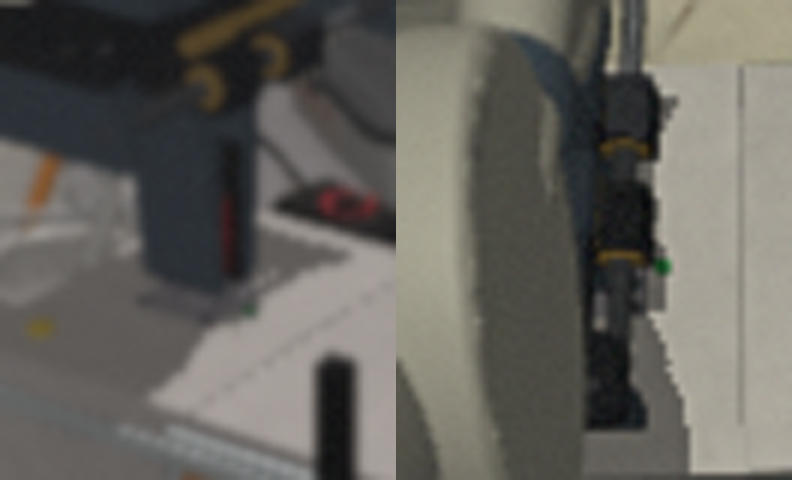

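The key turned with the fingers. The resisting torque rose to about 0.1 N m, as the return spring should give, and about 20 N still holds the collar down. I'll add a little margin for the play, hold and hand in.

```bash
python3 - <<'E'
from h import *
p=tcp(KH+[0,0,.028])+[0,0,-.0025]
arm.move_l(p,rot(BY-1.65),.03); arm.sleep(.6)
print(arm.current_force(),arm.current_torque()[2],arm.current_grasp_force(),arm.current_t())
print(arm.sign_off())
E
```

```text
[-2.8914  1.1326 19.3626] 0.13533720831962656 30.003067553043365 32.1083
the job is handed in; nothing more can be done
None
```

The job is handed in at 32 s: window pushed to its stop, key pressed home with about 19 N and held turned about 1.65 rad at the wrist under a 30 N grip; `sign_off` returned no verdict, and I judged the lock angle from wrist angle and torque, not a direct reading.

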